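# Clear the regulator and open the washer cabinet

### The arm

A 7-joint arm with a two-finger parallel gripper is mounted at the origin on the work surface. World frame = base frame: x ahead of the robot, y to its left, z up, the work surface at z = 0. Lengths are in m, angles in rad, forces in N, time in s.
With the tool pointing down it reaches from about 0.425 to 0.925 m from the base axis. Payload 6.8 kg.
Tool frame: the origin (TCP) lies on the front face of the gripper's body, between the roots of the fingers; the fingertips stand 73 mm ahead of it and the grasp point (between the pads) lies 54 mm ahead of it (env.nose_length is the distance from the TCP to the fingertips, in m); z points along the fingers, y is the direction in which the jaws open and shut (so a half turn about z gives the same grasp; the last joint's range is limited). The gripper opens to 85 mm and grips with 20 to 120 N. Pads are 22 mm wide; open, the fingers measure 114 mm over their backs; the gripper's body (76 mm by 85 mm) begins 54 mm behind the grasp point. The pads swing forward as they close: fully open they stand 13 mm farther back than shut.
Start: joints at [-1.337, 0.477, 0.022, 1.555, -0.011, 1.109, -0.083], TCP at [0.226, 0.636, 0.304] pointing down, gripper open.
Joint ranges: [-2.96, 2.96], [-0.34, 2.1], [-1.41, 1.46], [0.24, 2.44], [-1.37, 4.51], [0.17, 1.92], [-2.96, 2.96]. Speed limits (rad/s): [2.39, 2.39, 3.14, 3.14, 3.14, 3.14, 3.14].

### API

Orientations are given as a unit quaternion [w, x, y, z].
In Python, from cell import env, kin, camera, calibration, job gives the robot as it stands. The module is installed in compiled form; this text tells all that it offers. Calls block until the motion is done:
- env.reach(position, orientation): joint-space move of the TCP to a pose.
- env.movel(position, velocity=0.15, rot=None, stop_force=None): straight line of the TCP; rot=None keeps the orientation; velocity is the mean speed in m/s. With stop_force (N) it stops when the force on the tool has changed by that much, and returns True; else False.
- env.goto_joints(angles): joint-space move.
- env.grip(opening, f_grip=None): finger opening in m; f_grip is the grip in N (None keeps the last); returns when the fingers have stopped.
- env.dwell(seconds).
- kin.inverse_kinematics(position, orientation): joint angles nearest the present ones, or None.
- env.get_state(): the state.
- camera(name): name is "side" or "top"; returns (picture, depth): 480x640x3 uint8, blue, green, red; 480x640 float32, m along the optical axis (not along the pixel's ray), 0 where there is no reading.
- calibration(name): a dict with "fx", "fy", "cx", "cy" (pixels), "rvec" (rotation vector, rad) and "tvec" (3), from world to camera coordinates, as OpenCV has them. Camera axes: x right, y down, z forward; pixel columns grow to the right and rows downward; lengths in m; the calibration is good to about 2 mm. A picture is of the moment at which its call begins. calibration takes no time and is no camera call.
A pose or a line that the arm cannot do raises env.PlanningError and nothing moves.
- job.job_done(): hands the job in, once; it reports no verdict.
The state is a dict: "time": time; "qpos": joint angles; "joint_velocities": joint speeds; "joint_torque": joint torques, N m; "tcp_pos": TCP position; "orientation": TCP orientation; "force": force on the tool from outside, world axes, zero at the start; "torque": the same for the moment, N m; "opening": finger opening in m.
Only numpy, scipy, OpenCV 4.12 (cv2) and the standard library are available. Lean on these libraries where they do the work, as an engineer would, in place of code of your own. Each camera call takes 0.05 s, during which the arm holds its last target.

### The job

The zinc pressure regulator body has been left standing on the low parts cabinet, in the path of its sliding acrylic door. First move the regulator out of the way: set it down gently, upright, on the green mat (not in the red tray) and let go of it while the door is still shut. Then slide the door fully open by its orange pull, so that the copper washers can be reached.

Things in the scene. Friction and masses are not known exactly. Their poses are not given: they have to be found in the camera images.
- regulator: The bright zinc pressure regulator body, 0.35 kg: a block 40 x 40 mm and 36 mm high (two round port bosses of 24 mm diameter on its +x and -x faces stick out 8 mm each, 56 mm over both) with a plain upright round bonnet of 36 mm diameter on top, from 36 to 84 mm above the underside; it is best gripped by the bonnet. Origin: centre of its underside, z up. It starts upright on the cabinet's blue deck, 45 mm above the bench.
- mat: The green plastic mat on the bench, 130 x 130 mm and 4 mm thick, fixed, bare; x and y run along its edges. Origin: centre of its underside, on the bench (its top is at 4 mm). A red low-walled tray of the same size lies on the robot's other side: not the place.
- door (a joint): Travel of the sliding acrylic door of the low grey parts cabinet, in m: 0 shut (over the bay with the copper washers), 0.150 fully open (over the blue deck, at its stop). It starts between 0 and 0.02, slides on with about 1.5 N and stays where it is left. The cabinet is fixed, 130 mm deep, 360 mm long, 60 mm high at its rims; the deck at its left (+y) half lies 45 mm above the bench.
- door_tab (a point): Centre of the top end of the orange pull on the door. The pull is an upright plate, 12 mm thick (along this point's y), 50 mm wide (along x) and 36 mm high, from 52 to 88 mm above the bench. The point's x and y are the cabinet's own axes (z up): the door slides open along its +y, roughly to the robot's left, towards the regulator. The door is 112 mm wide, and its top is 52 mm above the bench.
Not all that is in view belongs to the job. What is shaped like the regulator but brown or purple is not meant. Of the things that look like the mat, the middle-sized one is meant.

How it is judged:
By the outcome, as a careful person would: the job done as asked, in the order asked, and still so for the second after the job is handed in, with the robot touching nothing.
It also fails if it takes over 48 s, if anything falls off the work surface, if the arm or the gripper's body presses on something with over 40 N, if the wrist force passes 120 N, or if a joint passes its speed limit or range.

## Working session

There is one attempt and no reset: what is moved stays moved. The work goes in short steps, each a Python script; the robot and the scene stay as the last script left them, time stands still between calls to the robot, and variables do not carry over. Pictures are saved under pics/ and viewed, and the job is handed in when it is done.

```bash
mkdir -p pics; ls
python3 - <<'E'
from cell import env, kin, camera, calibration, job
import cv2,numpy as np
for n in("side","top"):
    p,d=camera(n); cv2.imwrite(f"pics/{n}0.png",p); np.save(f"pics/{n}0.npy",d)
    c=calibration(n); print(n,c)
    R,_=cv2.Rodrigues(np.array(c["rvec"])); print(-R.T@np.array(c["tvec"]).ravel(), (d==0).mean())
print(env.get_state()["time"],env.nose_length,env.get_state()["orientation"])
E
```

```text
pics
side {'fx': 440.17848907830006, 'fy': 440.17848907830006, 'cx': 326.3586428127645, 'cy': 235.61865734150797, 'rvec': array([ 2.23478151, -1.00246131,  0.38250932]), 'tvec': array([-0.32413682,  0.32766319,  0.93259003])}
[-0.06592093 -0.49268075  0.9138228 ] 0.003916015625
top {'fx': 604.7184928408867, 'fy': 604.7184928408867, 'cx': 329.5378276749016, 'cy': 248.19621515999998, 'rvec': array([ 2.14499042, -2.1107818 ,  0.18738474]), 'tvec': array([-0.0092146 ,  0.5069412 ,  1.23754234])}
[ 0.28089607 -0.00491698  1.30753912] 0.003837890625
0.1 0.0726 [-9.13139793e-05  1.70052012e-01  9.85434751e-01 -8.09850588e-04]
```

View pics/side0.png

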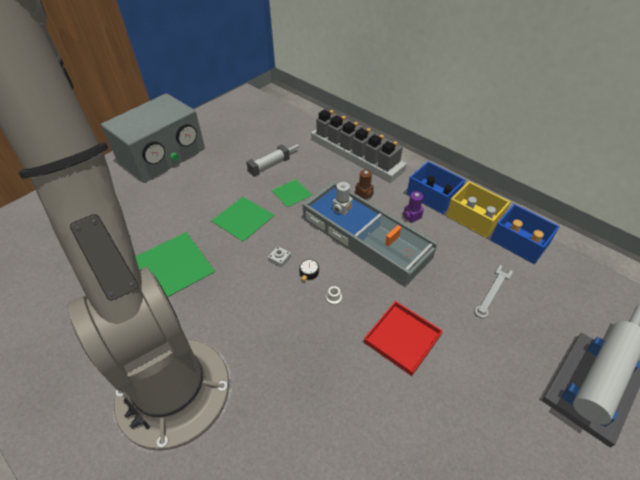

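View pics/top0.png

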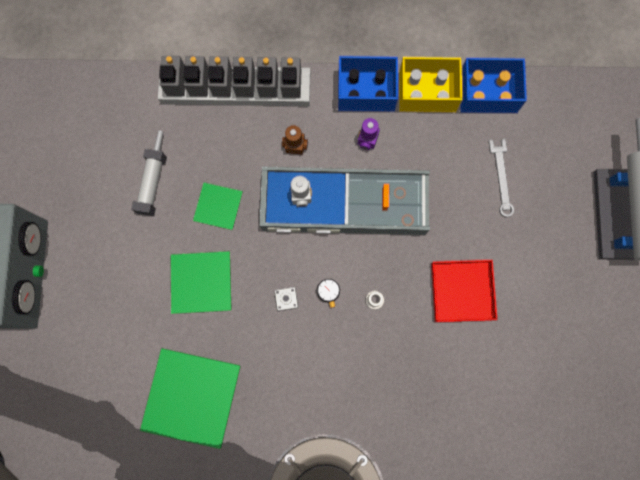

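The top view is clear. The regulator is at about (300,187), the orange pull at (386,196), and the three green patches are at (217,206), (200,282) and (191,397). The middle one is the mat. I'll measure these next.

```bash
cat > h.py <<'E'
import cv2,numpy as np
from cell import calibration
def ray(n,uv,z):
    c=calibration(n);R,_=cv2.Rodrigues(np.array(c["rvec"]));t=np.array(c["tvec"]).ravel()
    o=-R.T@t;uv=np.atleast_2d(uv).astype(float)
    d=np.c_[(uv[:,0]-c["cx"])/c["fx"],(uv[:,1]-c["cy"])/c["fy"],np.ones(len(uv))]@R
    return o+d*((z-o[2])/d[:,2])[:,None]
def world(n,D):
    c=calibration(n);R,_=cv2.Rodrigues(np.array(c["rvec"]));t=np.array(c["tvec"]).ravel()
    v,u=np.mgrid[:480,:640];P=np.stack([(u-c["cx"])/c["fx"]*D,(v-c["cy"])/c["fy"]*D,D],-1)
    return (P-t)@R
def blobs(m,amin):
    cs,_=cv2.findContours(m.astype(np.uint8),cv2.RETR_EXTERNAL,cv2.CHAIN_APPROX_NONE)
    return sorted([c for c in cs if cv2.contourArea(c)>amin],key=cv2.contourArea)
def rect(n,c,z):
    P=ray(n,c[:,0,:],z)[:,:2].astype(np.float32)
    return cv2.minAreaRect(P)
E
cat > m.py <<'E'
import sys;from h import *
tag=sys.argv[1]
for n in("top","side"):
    p=cv2.imread(f"pics/{n}{tag}.png");D=np.load(f"pics/{n}{tag}.npy");W=world(n,D)
    H=cv2.cvtColor(p,cv2.COLOR_BGR2HSV);h,s,v=[H[...,i] for i in range(3)]
    for c in blobs((h>50)&(h<75)&(s>130)&(v>70),200): print(n,"green",c[:,0].mean(0).round(),rect(n,c,.004))
    near=(W[...,0]>.4)&(W[...,0]<.75)&(abs(W[...,1])<.33)
    for c in blobs((h>5)&(h<18)&(s>200)&(v>170)&near,15):
        print(n,"orange",c[:,0].mean(0).round(),rect(n,c,.088))
        m=np.zeros((480,640),np.uint8);cv2.drawContours(m,[c],-1,1,-1);q=W[m>0];q=q[q[:,2]>.082]
        print("  depth top",len(q),q.mean(0) if len(q) else 0, q[:,2].max() if len(q) else 0, cv2.minAreaRect(q[:,:2].astype(np.float32)) if len(q)>4 else 0)
    m=near&(s<40)&(W[...,2]>.115)&(W[...,2]<.14)
    for c in blobs(m,15):
        mm=np.zeros((480,640),np.uint8);cv2.drawContours(mm,[c],-1,1,-1);mm=(mm>0)&m;q=W[mm]
        print(n,"zinc",c[:,0].mean(0).round(),"rays",cv2.minEnclosingCircle(ray(n,c[:,0],.129)[:,:2].astype(np.float32)),"z",np.percentile(q[:,2],[5,50,95]))
    for c in blobs((h>100)&(h<118)&(s>140)&near,500): print(n,"deck",c[:,0].mean(0).round(),rect(n,c,.045))
E
python3 m.py 0
```

```text
top green [217. 206.] ((0.606525182723999, 0.24927109479904175), (0.0886373370885849, 0.08857374638319016), 77.83509826660156)
top green [200. 282.] ((0.43595144152641296, 0.27819710969924927), (0.12762975692749023, 0.1274964064359665), 3.9436304569244385)
top green [190. 398.] ((0.19158266484737396, 0.2863267958164215), (0.17196696996688843, 0.1722116768360138), 78.7735595703125)
top orange [385. 196.] ((0.612678587436676, -0.11584784835577011), (0.010428191162645817, 0.04521898552775383), 89.94535064697266)
  depth top 113 [ 0.61311179 -0.11534129  0.08813824] 0.09408242975133661 ((0.6124503016471863, -0.11594254523515701), (0.010912416502833366, 0.04623502120375633), 89.6541519165039)
top zinc [299. 185.] rays ((0.6202747821807861, 0.06220084801316261), 0.019559087231755257) z [0.1189296  0.12953024 0.13429665]
top deck [305. 198.] ((0.6179989576339722, 0.0527106337249279), (0.16664743423461914, 0.11244670301675797), 89.52381896972656)
side green [291. 193.] ((0.601638674736023, 0.24473917484283447), (0.08506152033805847, 0.08534068614244461), 77.5183334350586)
side green [242. 218.] ((0.4323832094669342, 0.2736419141292572), (0.1246570497751236, 0.12400134652853012), 4.164605617523193)
side green [173. 264.] ((0.19871994853019714, 0.28139546513557434), (0.17008230090141296, 0.15099775791168213), 78.77864074707031)
side zinc [343. 187.] rays ((0.6153161525726318, 0.0540861152112484), 0.022994456812739372) z [0.11758259 0.12633757 0.13057935]
side deck [342. 210.] ((0.6183523535728455, 0.053053632378578186), (0.15845273435115814, 0.10082045942544937), 89.4540023803711)
```

Run:
```python
import cv2
for n,(x,y,w,h) in {"top":(240,110,220,140),"side":(290,150,160,140)}.items():
    p=cv2.imread(f"pics/{n}0.png")[y:y+h,x:x+w]; cv2.imwrite(f"pics/{n}0z.png",cv2.resize(p,None,fx=3.5,fy=3.5,interpolation=cv2.INTER_CUBIC))
```

```text
(no output)
```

View pics/top0z.png

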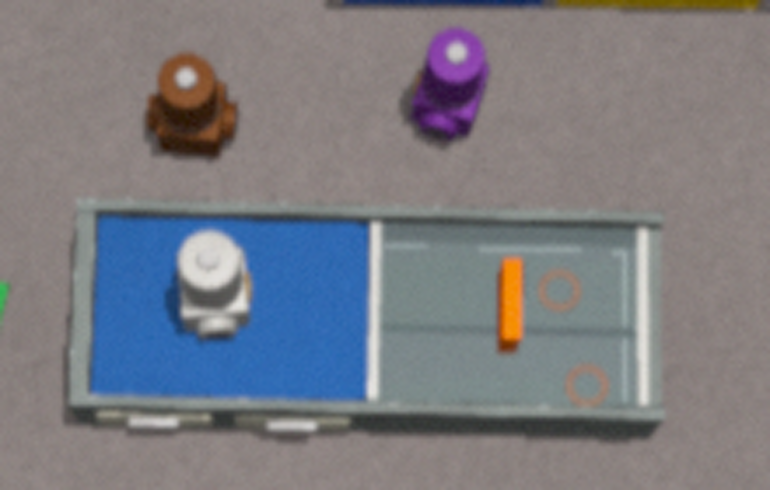

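View pics/side0z.png

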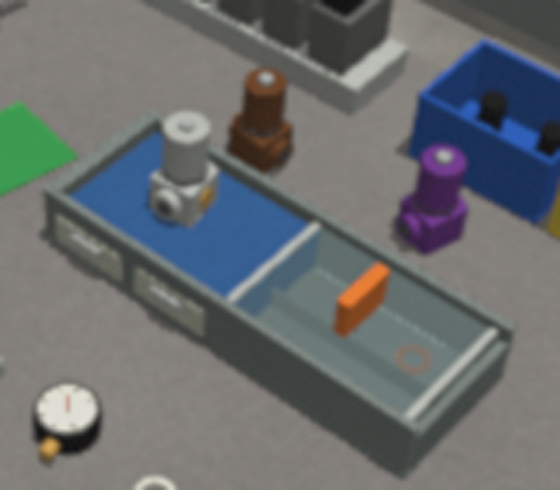

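The regulator's bonnet axis is at about (0.620, 0.061), with its top at 0.129 as it should be. The mat is at about (0.434, 0.276), 128 mm wide and turned 4°. The pull is at about (0.613, -0.116). In the zoom the door is still shut. I'll grasp the regulator now.

Run:
```python
from cell import env, kin, camera
import cv2,numpy as np
Q=[0,0,1,0]
s=lambda:env.get_state()
env.reach([.620,.060,.26],Q); print(s()["time"],s()["tcp_pos"],s()["qpos"].round(2))
print("contact",env.movel([.620,.060,.163],velocity=.1,stop_force=8))
env.grip(.02,f_grip=45); st=s(); print(st["time"],st["opening"],st["tcp_pos"],st["force"])
p,_=camera("side"); cv2.imwrite("pics/side1.png",p)
```

```text
2.5833 [0.61997621 0.06130863 0.25997201] [-0.44  0.45  0.33  1.75 -0.17  0.97  1.52]
contact False
4.2083 0.034973877315649646 [0.62019564 0.06018545 0.16340597] [-0.68369193  0.53150656  2.99066388]
```

View pics/side1.png

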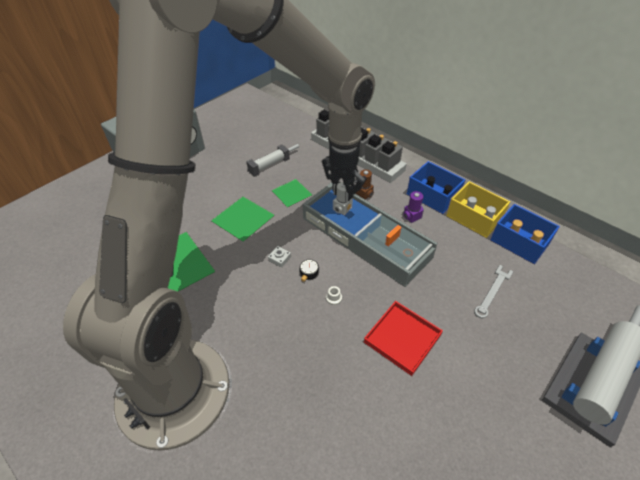

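The jaws closed at 35 mm on the 36 mm bonnet, so the grip is good, and the picture shows the gripper on the regulator. Next I'll lift it, carry it over and set it down slowly.

Run:
```python
from cell import env, kin, camera
import cv2,numpy as np
s=lambda:env.get_state()
env.movel([.620,.060,.26],velocity=.12); st=s(); print(st["time"],st["opening"],st["force"])
env.movel([.434,.276,.25],velocity=.15)
env.movel([.434,.276,.133],velocity=.1); env.dwell(.2); st=s();print(st["time"],st["opening"],st["tcp_pos"],st["force"])
print("contact",env.movel([.434,.276,.118],velocity=.015,stop_force=3)); st=s();print(st["time"],st["opening"],st["tcp_pos"],st["force"])
p,_=camera("side"); cv2.imwrite("pics/side2.png",cv2.resize(p[130:290,160:330],None,fx=3.5,fy=3.5))
```

```text
5.2167 0.03498610300960624 [-0.05934496 -0.70419299 -4.90074436]
8.7833 0.03507561117604484 [0.43418141 0.27618777 0.13346705] [ 0.26486904 -0.23467106 -3.66758987]
contact True
9.4917 0.03501518918787102 [0.43396645 0.27603122 0.12231757] [-0.95354102 -0.2439081   5.36594271]
```

View pics/side2.png

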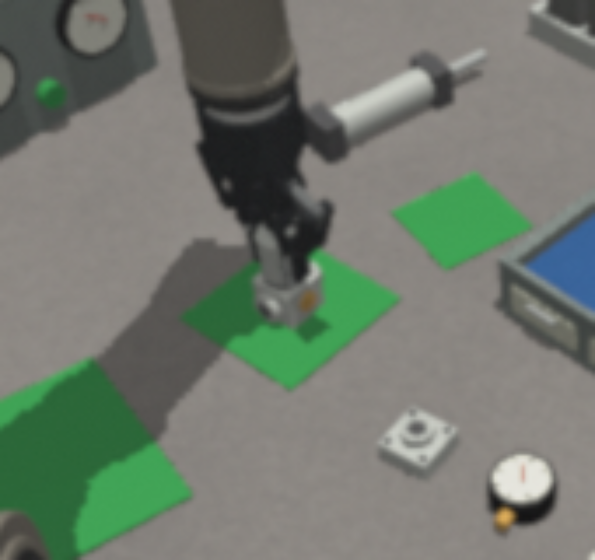

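Contact came at TCP z = 0.1223, against 0.122 expected, with the regulator standing inside the mat. I'll release it, back straight up and look again before the door.

```bash
python3 - <<'E'
from cell import env, kin, camera
import cv2,numpy as np
s=lambda:env.get_state()
env.grip(.07); p0=s()["tcp_pos"]; print(s()["opening"],s()["force"])
env.movel([p0[0],p0[1],.25],velocity=.12)
env.reach([.60,-.0,.26],[0,0,1,0]); print(s()["time"],s()["tcp_pos"])
env.grip(.05)
for n in("side","top"):
    p,d=camera(n); cv2.imwrite(f"pics/{n}3.png",p); np.save(f"pics/{n}3.npy",d)
E
python3 m.py 3
python3 - <<'E'
import cv2
a=cv2.imread("pics/side3.png");cv2.imwrite("pics/side3z.png",cv2.resize(a[140:290,190:450],None,fx=3,fy=3,interpolation=cv2.INTER_CUBIC))
E
```

```text
0.0701974992842484 [ 0.33260588 -0.25166683 -0.69658179]
12.425 [0.59966647 0.00192599 0.25955718]
top green [217. 206.] ((0.6064510941505432, 0.24940860271453857), (0.0886618122458458, 0.08853116631507874), 78.02165222167969)
top green [179. 387.] ((0.1934056133031845, 0.29386553168296814), (0.15651631355285645, 0.17153611779212952), 78.82257080078125)
top green [200. 282.] ((0.43587586283683777, 0.27819183468818665), (0.12727662920951843, 0.12756487727165222), 3.9763426780700684)
top orange [385. 195.] ((0.6126610040664673, -0.11584783345460892), (0.010428191162645817, 0.04525422304868698), 89.94535064697266)
  depth top 92 [ 0.61145148 -0.11478688  0.0885994 ] 0.094674780671163 ((0.6130905747413635, -0.11531011760234833), (0.010938423685729504, 0.04736893251538277), 88.49126434326172)
top deck [275. 195.] ((0.6187453269958496, 0.11635975539684296), (0.03945932909846306, 0.11022595316171646), 88.88744354248047)
side green [291. 193.] ((0.601638674736023, 0.24473917484283447), (0.08506152033805847, 0.08534068614244461), 77.5183334350586)
side green [242. 218.] ((0.4324242174625397, 0.27369916439056396), (0.12473589926958084, 0.12390533089637756), 4.0022430419921875)
side green [185. 264.] ((0.2152930200099945, 0.2783024311065674), (0.16943244636058807, 0.11831191927194595), 78.2376708984375)
side deck [344. 210.] ((0.6184869408607483, 0.05266287550330162), (0.15777736902236938, 0.10087953507900238), 89.3270263671875)
```

View pics/side3z.png

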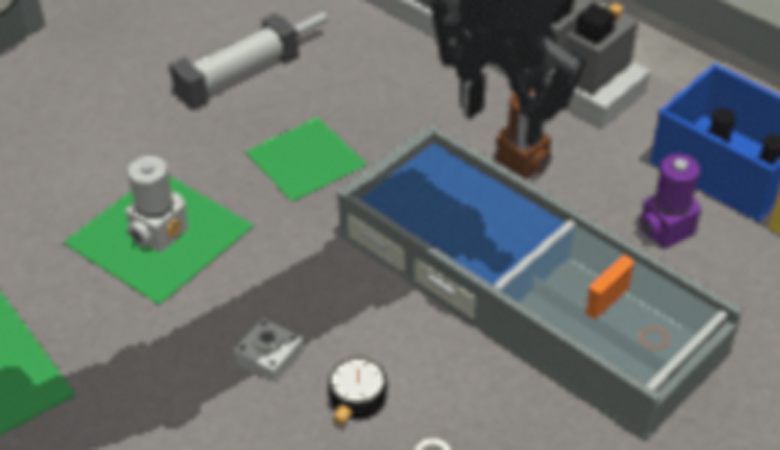

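View pics/top3.png

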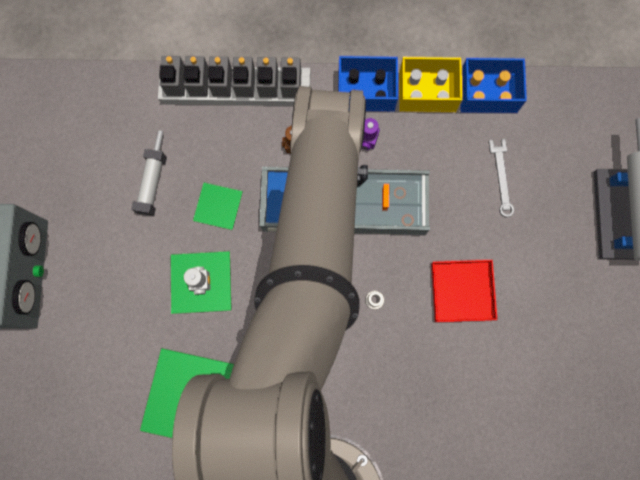

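The regulator stands upright on the mat at top pixel (196,280), released, with the door still shut (orange pull at (385,195)). Next is the door.

Run:
```python
from cell import env, kin, camera
import cv2,numpy as np
s=lambda:env.get_state()
env.grip(.06)
env.movel([.612,-.116,.24],velocity=.15)
print("c",env.movel([.612,-.116,.136],velocity=.08,stop_force=8))
env.grip(.0,f_grip=25); st=s(); print(st["time"],st["opening"],st["tcp_pos"],st["force"])
print("stop",env.movel([.613,.055,.136],velocity=.07,stop_force=12)); st=s(); print(st["time"],st["opening"],st["tcp_pos"],st["force"])
p,_=camera("side"); cv2.imwrite("pics/side4.png",cv2.resize(p[140:290,190:450],None,fx=3,fy=3))
```

```text
c False
16.0083 0.011181416866641656 [ 0.61209718 -0.11609647  0.13626303] [-0.52286536 -0.27304751  3.43359155]
stop True
17.875 0.01158802430247198 [0.61333141 0.03249444 0.1362414 ] [-0.09092975 -1.70214895  2.92871846]
```

View pics/side4.png

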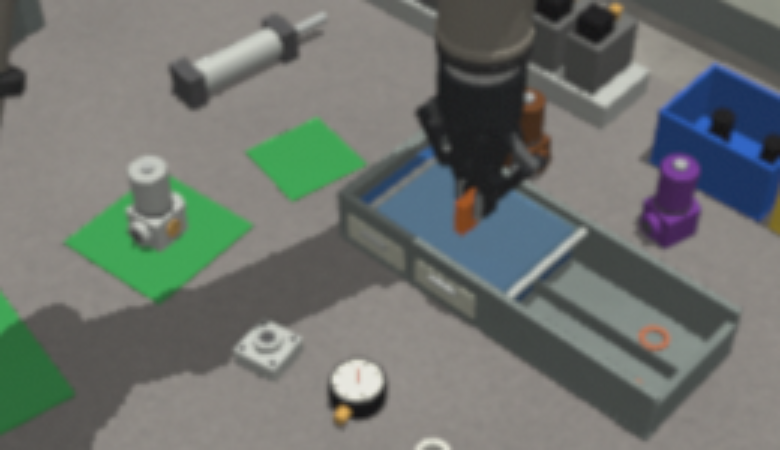

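The door stopped after 148.6 mm, which suggests the end stop. I'll press once more slowly to confirm, then release and look.

```bash
python3 - <<'E'
from cell import env, kin, camera
import cv2,numpy as np
s=lambda:env.get_state()
print("stop",env.movel([.6133,.045,.136],velocity=.02,stop_force=10)); st=s(); print(st["time"],st["tcp_pos"],st["force"])
env.dwell(.2);print(s()["tcp_pos"],s()["force"])
env.grip(.05); p=s()["tcp_pos"]
env.movel([p[0],p[1],.25],velocity=.12)
env.reach([.50,-.25,.35],[0,0,1,0]); env.dwell(.3); print(s()["time"])
for n in("side","top"):
    p,d=camera(n); cv2.imwrite(f"pics/{n}5.png",p); np.save(f"pics/{n}5.npy",d)
E
python3 m.py 5
```

```text
stop True
18.2917 [0.61331261 0.03273413 0.13625282] [ 0.16976285 -0.76974952  3.53801662]
[0.61332477 0.03271618 0.13627192] [0.20089571 0.1819868  3.64523643]
21.5583
top green [217. 206.] ((0.6065007448196411, 0.24926362931728363), (0.08867663145065308, 0.08848094195127487), 77.77892303466797)
top green [200. 282.] ((0.4360044002532959, 0.2782541513442993), (0.12747721374034882, 0.12746001780033112), 3.977151870727539)
top green [190. 398.] ((0.19197598099708557, 0.28626102209091187), (0.1720322072505951, 0.1716577261686325), 78.80734252929688)
top orange [314. 194.] ((0.6135205626487732, 0.03300420939922333), (0.047315631061792374, 0.008336490951478481), 1.148125171661377)
  depth top 105 [0.61202383 0.03271008 0.08881593] 0.09520690871093633 ((0.6131455898284912, 0.03293801099061966), (0.049239370971918106, 0.008484624326229095), 1.008070707321167)
side green [291. 193.] ((0.601638674736023, 0.24473917484283447), (0.08506152033805847, 0.08534068614244461), 77.5183334350586)
side green [242. 218.] ((0.4324242174625397, 0.27369916439056396), (0.12473589926958084, 0.12390533089637756), 4.0022430419921875)
side green [183. 265.] ((0.21035517752170563, 0.27890270948410034), (0.16943323612213135, 0.1273035705089569), 78.64857482910156)
```

View pics/top5.png

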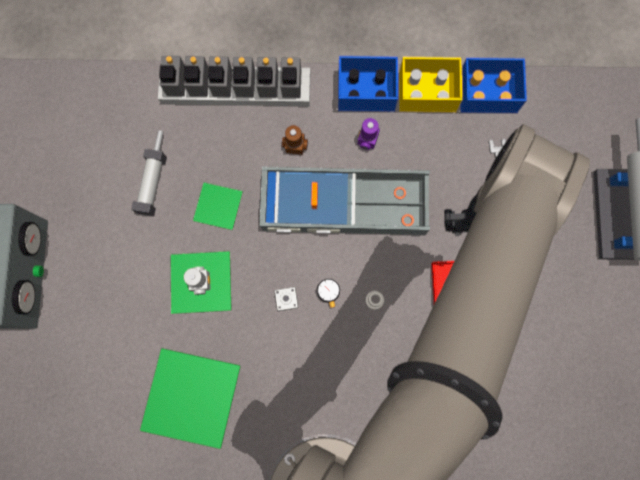

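View pics/side5.png

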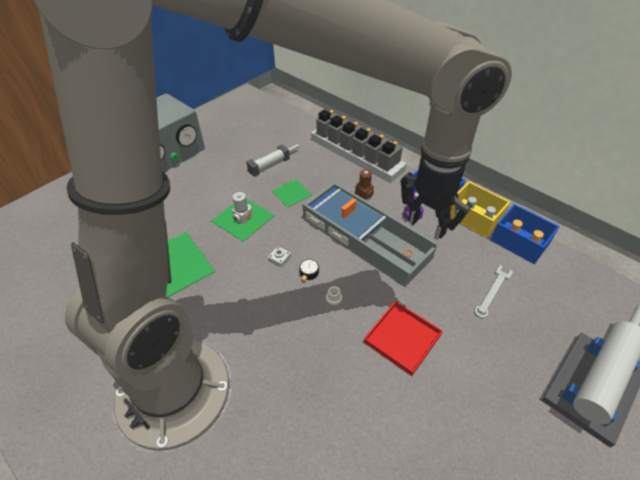

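Run:
```python
from cell import job
print(job.job_done())
```

```text
the job is handed in; nothing more can be done
None
```

The regulator is on the green mat and the door is open at its stop. I handed the job in just after 21.6 s of the 48 s allowed; it reported no verdict.

- **Regulator:** I gripped it by the bonnet and lowered it slowly onto the middle-sized green mat. Contact came at the expected height (TCP z 0.1223 against 0.122). I let go while the door was still shut, and the last pictures show it upright near the mat's centre.
- **Door:** I gripped the orange pull and slid it until it met firm resistance after 148.6 mm. A second slow push with a 10 N limit moved it only 0.2 mm more, so I take that as the stop. The camera puts the pull at y = 0.033, which agrees with the arm. The last pictures show the bay uncovered with both copper washers in view, and the arm clear of everything.

**Checks that disagreed:** the two cameras placed the mat about 4 mm apart, so I used the mean. My side-view measurement did not find the pull at all, because the colour mask missed it, so its position came from the top camera and was confirmed by the grip. The full 150 mm of travel is inferred from the firm stop, not measured directly.

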